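Point out the missing panel knob

TASK

The chequered fan panel is held down by only three of its four corner knobs; show a colleague what is left to do, without touching or moving anything. With the hand straight above it, pointing down and the fingertips about 3 cm clear of it, point at the empty screw hole in the panel's corner for two seconds, then in the same way point for two seconds at the loose knob of the same size as the fitted ones, and finish while still pointing at it. On the way do not point at any other knob or at the steel standoff.

Things in the scene. Friction and masses are not known exactly. Their poses are not given: they have to be found in the camera images.
- panel: The fan panel, fixed to the bench: a bare aluminium chequer plate 210 x 210 x 4 mm lying level on four corner pillars, its top 40 mm above the bench, with a 120 mm fan under a round hole in its middle and a wire guard rising 4 mm over the plate. Origin at the panel's centre, on the bench; z up, x and y along the plate's sides. Its four knob places lie at x, y = +-82 mm from the centre, on flat steel washers 34 mm across whose tops are 41.5 mm above the bench.
- hole: The empty screw hole: a dark hole 14 mm across in a bare steel washer 34 mm across, in the one corner of the panel that has no knob. Origin at its centre, on the top of the washer, 41.5 mm above the bench; z up.
- fitted_a: A fitted knob in one panel corner: round black plastic with a fluted rim, 32 mm across (36 mm over the flutes), 22 mm high. Origin at the centre of its underside, 41.5 mm above the bench, its top 63.5 mm above the bench; z up.
- fitted_b: Another fitted knob, the same as fitted_a.
- fitted_c: The third fitted knob, the same as fitted_a.
- spare: The loose knob of the same size as the fitted ones, standing on its flat head on the bench with its steel stud up: black plastic head 32 mm across and 22 mm high, stud 8 mm thick and 20 mm long above it. Origin at the centre of the head's underside, on the bench; z up along the stud.
- spare_top (a point): The end of the loose knob's stud, its highest point, 42 mm above the bench; z up.
- big_knob: Not wanted: a loose larger black knob standing on its head, stud up: head 52 mm across and 26 mm high, stud 12 mm thick and 20 mm long, 46 mm high in all. Origin at the centre of its underside; z up.
- standoff: Not wanted: a loose hexagonal steel standoff, 22 mm across flats, 45 mm high, standing upright. Origin at the centre of its underside; z up.
- disc: Bystander: a loose round cut-out of chequer plate, 80 mm across, 4 mm thick (5 mm over its bars), lying flat. Origin at the centre of its underside.
- driver: Bystander: a loose screwdriver 190 mm long lying on the bench along its own x axis, handle to -x, about 30 mm thick. Origin on the bench, near mid length.

How it is judged:
By the outcome, as a careful person would: the job done as asked, in the order asked, and still so for the second after the job is handed in, with the robot touching nothing.
It also fails if it takes over 48 s, if anything falls off the work surface, if the arm or the gripper's body presses on something with over 40 N, if the wrist force passes 120 N, or if a joint passes its speed limit or range.

ROBOT

A 6-joint arm with a two-finger parallel gripper is mounted at the origin on the work surface. World frame = base frame: x ahead of the robot, y to its left, z up, the work surface at z = 0. Lengths are in m, angles in rad, forces in N, time in s.
With the tool pointing down it reaches from about 0.325 to 0.9 m from the base axis. Payload 6.1 kg.
Tool frame: the origin (TCP) lies midway between the tips of the shut fingers; the grasp point (between the pads) lies 19 mm behind it; x points along the fingers, y is the direction in which the jaws open and shut, and the axes are right-handed (so a half turn about x gives the same grasp; the last joint's range is limited). The gripper opens to 85 mm and grips with 20 to 120 N. Pads are 22 mm wide; open, the fingers measure 114 mm over their backs; the gripper's body (76 mm by 85 mm) begins 54 mm behind the grasp point. The pads swing forward as they close: fully open they stand 13 mm farther back than shut.
Start: joints at [1.206, 0.22, 1.526, -0, 1.395, -0.126], TCP at [0.148, 0.607, 0.231] pointing down, gripper open.
Joint ranges: [-2.98, 2.98], [-0.91, 2.08], [0.09, 2.57], [-1.24, 4.39], [0.2, 2.65], [-2.68, 2.68]. Speed limits (rad/s): [2.57, 2.57, 3.01, 3.14, 3.14, 3.14].

INTERFACE

Orientations are given as [roll, pitch, yaw] about the fixed x, y, z axes, in that order (R = Rz(yaw) Ry(pitch) Rx(roll)).
In Python, from plant import movep, move_l, set_joints, gripper_to, hold, inverse_kinematics, observe, get_image, get_calibration, Unreachable, job_done gives the robot as it stands. Calls block until the motion is done:
- movep(position, orientation): joint-space move of the TCP to a pose.
- move_l(position, feed=0.15, rotation=None, max_force=None): straight line of the TCP; rotation=None keeps the orientation; feed is the mean speed in m/s. With max_force (N) it stops when the force on the tool has changed by that much, and returns True; else False.
- set_joints(angles): joint-space move.
- gripper_to(opening, f_grip=None): finger opening in m; f_grip is the grip in N (None keeps the last); returns when the fingers have stopped.
- hold(seconds).
- inverse_kinematics(position, orientation): joint angles nearest the present ones, or None.
- observe(): the state.
- get_image(name): name is "side" or "top"; returns (picture, depth): 420x560x3 uint8, red, green, blue; 420x560 float32, m along the optical axis (not along the pixel's ray), 0 where there is no reading.
- get_calibration(name): a dict with "intrinsics" (3x3 intrinsics, pixels), "dist_coeffs" ([k1, k2, p1, p2, k3] as OpenCV has them; the pictures are not rectified), "world_from_camera" (4x4, takes a point from camera to world coordinates). Camera axes: x right, y down, z forward; pixel columns grow to the right and rows downward; lengths in m; the calibration is good to about 2 mm. A picture is of the moment at which its call begins. get_calibration takes no time and is no camera call.
A pose or a line that the arm cannot do raises Unreachable and nothing moves.
- job_done(): hands the job in, once; it reports no verdict.
The state is a dict: "time_s": time; "q": joint angles; "joint_velocities": joint speeds; "joint_torque": joint torques, N m; "eef_pos": TCP position; "tcp_rot": TCP orientation; "ft_force": force on the tool from outside, world axes, zero at the start; "torque": the same for the moment, N m; "opening": finger opening in m.
Only numpy, scipy, OpenCV 4.12 (cv2) and the standard library are available. Lean on these libraries where they do the work, as an engineer would, in place of code of your own. Each camera call takes 0.05 s, during which the arm holds its last target.

## Working session

There is one attempt and no reset: what is moved stays moved. The work goes in short steps, each a Python script; the robot and the scene stay as the last script left them, time stands still between calls to the robot, and variables do not carry over. Pictures are saved under pics/ and viewed, and the job is handed in when it is done.

```bash
mkdir -p pics; python3 - <<'E'
from plant import *
import cv2,numpy as np
for n in("side","top"):
    im,d=get_image(n); np.save(f"pics/{n}_d.npy",d); np.save(f"pics/{n}_i.npy",im)
    cv2.imwrite(f"pics/{n}0.png",im[...,::-1])
    c=get_calibration(n); print(n,c)
print(observe()["time_s"],observe()["eef_pos"],observe()["tcp_rot"])
E
```

```text
side {'intrinsics': array([[476.18527395,   0.        , 281.53880861],
       [  0.        , 476.18527395, 208.42227035],
       [  0.        ,   0.        ,   1.        ]]), 'dist_coeffs': array([-0.04741502,  0.        ,  0.        ,  0.        ,  0.        ]), 'world_from_camera': array([[ 0.89924458, -0.26704674,  0.34647544,  0.15967677],
       [-0.43688876, -0.50828681,  0.74214064, -0.81490383],
       [-0.02207734, -0.81873717, -0.57374388,  0.74188912],
       [ 0.        ,  0.        ,  0.        ,  1.        ]])}
top {'intrinsics': array([[397.47238711,   0.        , 280.45332772],
       [  0.        , 397.47238711, 210.41763513],
       [  0.        ,   0.        ,   1.        ]]), 'dist_coeffs': array([0.02852691, 0.        , 0.        , 0.        , 0.        ]), 'world_from_camera': array([[ 0.02616539, -0.98033211,  0.19561267,  0.41195954],
       [-0.9992125 , -0.03148703, -0.02414445,  0.06007378],
       [ 0.02982884, -0.19482688, -0.98038397,  0.8874122 ],
       [ 0.        ,  0.        ,  0.        ,  1.        ]])}
0.1 [0.14765277 0.60673956 0.23029221] [-1.68651824  1.56900997 -1.92528653]
```

View pics/top0.png

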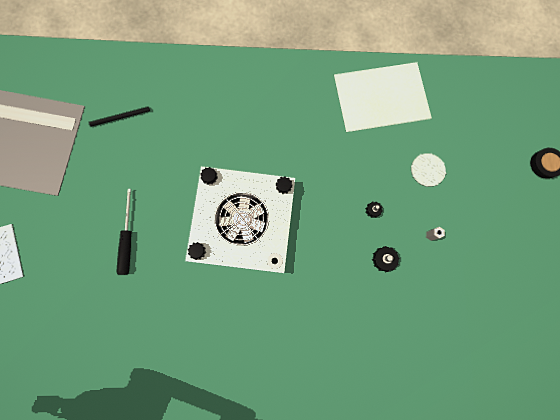

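View pics/side0.png

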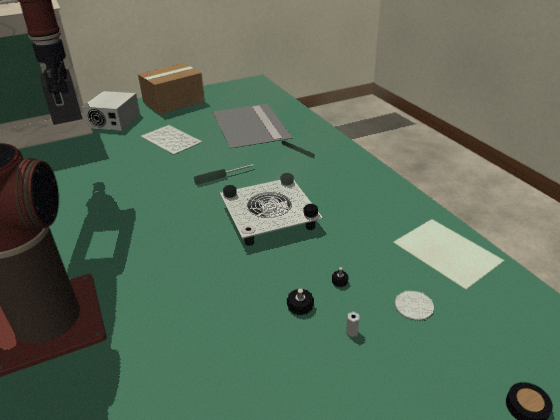

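The top view shows the empty hole near (275,261). The fitted knobs are at (209,176), (284,185) and (196,251), the small loose knob at (375,209), the big one at (387,259) and the standoff at (438,233). The side view shows the hole at about (249,229), the spare at (340,277) and the big knob at (300,300). I'll enlarge both views.

```bash
python3 - <<'E'
import cv2,numpy as np
t=np.load("pics/top_i.npy")[...,::-1]; s=np.load("pics/side_i.npy")[...,::-1]
def c(im,u,v,w=25): return cv2.resize(im[v-w:v+w,u-w:u+w],(390,290*390//290),interpolation=cv2.INTER_NEAREST)
def cc(im,u,v):
    return cv2.resize(im[v-15:v+15,u-20:u+20],(400,300),interpolation=cv2.INTER_NEAREST)
cv2.imwrite("pics/crops.png",np.vstack([np.hstack([cc(t,275,261),cc(t,375,209)]),np.hstack([cc(s,249,229),cc(s,340,277)])]))
E
```

```text
(no output)
```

View pics/crops.png

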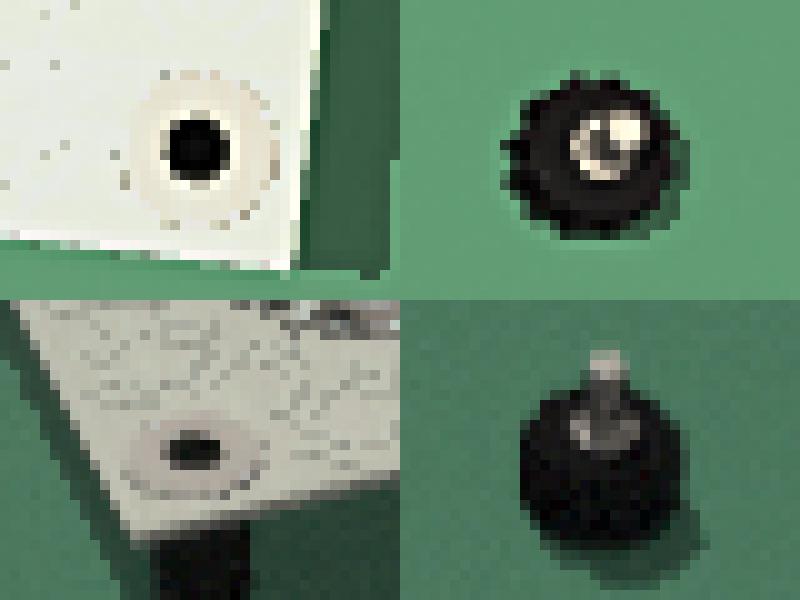

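The crops give the hole at top (274.2,260.5) and side (248.2,228.5). The stud end is at top (377.3,206.3) and side (340.3,267.5).

```bash
python3 - <<'E'
from plant import *
import cv2,numpy as np
C={n:get_calibration(n) for n in("top","side")}
D={n:np.load(f"pics/{n}_d.npy") for n in C}
def ray(n,uv):
    c=C[n];p=cv2.undistortPoints(np.array([[uv]],float),c["intrinsics"],c["dist_coeffs"])[0,0]
    T=c["world_from_camera"];d=T[:3,:3]@np.r_[p,1];return T[:3,3],d
def onz(n,uv,z):
    o,d=ray(n,uv);return o+d*(z-o[2])/d[2]
def tri(a,b):
    o1,d1=ray("top",a);o2,d2=ray("side",b)
    s=np.linalg.lstsq(np.c_[d1,-d2],o2-o1,rcond=None)[0]
    p,q=o1+s[0]*d1,o2+s[1]*d2;return (p+q)/2,np.linalg.norm(p-q)
for nm,a,b,z in[("hole",(274.2,260.5),(248.2,228.5),.0415),("spare",(377.3,206.3),(340.3,267.5),.042)]:
    print(nm,*tri(a,b),onz("top",a,z),onz("side",b,z))
    for n,uv in(("top",a),("side",b)):
        o,d=ray(n,uv);print("  depth",n,o+d*D[n][int(round(uv[1])),int(round(uv[0]))])
K=[onz("top",u,.0635) for u in((209,175.5),(284,185),(196.5,250.5))]
print("knobs",K); print("diag mid",(K[1]+K[2])/2,"pred hole",K[1]+K[2]-K[0],[np.linalg.norm(K[0]-k) for k in K])
print("spare head",onz("top",(374.5,209),.011)); print("big",onz("top",(389,258),.046),"standoff",onz("top",(438.5,232),.045))
E
```

```text
hole [0.47251374 0.0495621  0.04383085] 0.0007607464914358526 [0.47231488 0.04964329 0.0415    ] [0.47393503 0.05237251 0.0415    ]
  depth top [0.47247546 0.04961554 0.03924939]
  depth side [0.4746787  0.05442486 0.03984258]
spare [ 0.59629756 -0.17175118  0.04399841] 0.00023703150072679901 [ 0.59661913 -0.1722545   0.042     ] [ 0.59767679 -0.16991523  0.042     ]
  depth top [ 0.59611941 -0.17162578  0.04428784]
  depth side [ 0.59587825 -0.17256372  0.04487393]
knobs [array([0.64751797, 0.19450142, 0.0635    ]), array([0.63208354, 0.03363963, 0.0635    ]), array([0.48678506, 0.21024169, 0.0635    ])]
diag mid [0.5594343  0.12194066 0.0635    ] pred hole [0.47135062 0.04937991 0.0635    ] [np.float64(0.0), np.float64(0.16160054373101207), np.float64(0.16150178789236255)]
spare head [ 0.59693387 -0.17427619  0.011     ]
big [ 0.48437407 -0.19356516  0.046     ] standoff [ 0.54358147 -0.30246069  0.045     ]
```

Both points agree with the given heights to about 2 mm. The hole also lies within 1.5 mm of the fourth corner predicted from the three fitted knobs, and the knob spacing comes out at 161.5 mm with 164 mm expected. Next I'll shut the fingers and move to the hole, staying high on the way.

```bash
python3 - <<'E'
from plant import *
import numpy as np, cv2
R=[0,np.pi/2,-0.239]
gripper_to(0.0)
x,y=.4727,.0500
move_l([x,y,.22],feed=.2,rotation=R)
move_l([x,y,.0725],feed=.12)
im,_=get_image("side");cv2.imwrite("pics/h_s.png",cv2.resize(im[130:310,140:380,::-1],(800,600)))
hold(2.6)
o=observe();print(o["time_s"],o["eef_pos"],o["tcp_rot"],o["opening"],o["ft_force"],o["q"])
E
```

```text
8.2667 [0.47269226 0.04999913 0.07249719] [-2.76302877  1.57077637 -3.00204644] -0.00011762399278576092 [-0.554483   -0.75290937 -0.20097928] [-6.07358923e-02  4.45078819e-02  2.04246563e+00 -4.56487872e-06
  1.05463870e+00 -1.39251229e+00]
```

View pics/h_s.png

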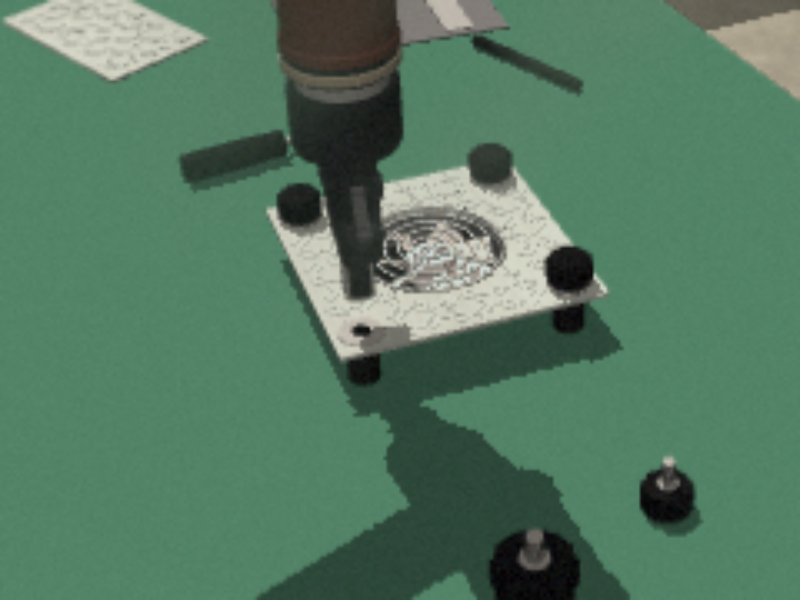

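The side crop shows the shut fingertips at about (358,295), straight above the hole at (361,330), with a clear gap and nothing touched. Now the spare knob.

```bash
python3 - <<'E'
from plant import *
import numpy as np, cv2
R=[0,np.pi/2,-0.239]
x,y=.4727,.0500
move_l([x,y,.20],feed=.15)
x,y=.5967,-.1720
move_l([x,y,.20],feed=.15)
move_l([x,y,.0730],feed=.12)
a,_=get_image("side");b,_=get_image("top")
cv2.imwrite("pics/s_both.png",np.hstack([cv2.resize(a[200:350,260:460,::-1],(400,300)),cv2.resize(b[140:290,300:500,::-1],(400,300))]))
hold(3)
o=observe();print(o["time_s"],o["eef_pos"],o["ft_force"],o["q"])
E
```

```text
15.4167 [ 0.59670175 -0.17198549  0.07300342] [-0.11366499  0.41180865 -0.34952003] [-4.07541251e-01  3.66472040e-01  1.66082373e+00  1.69051105e-05
  1.11431524e+00 -1.73933476e+00]
```

View pics/s_both.png

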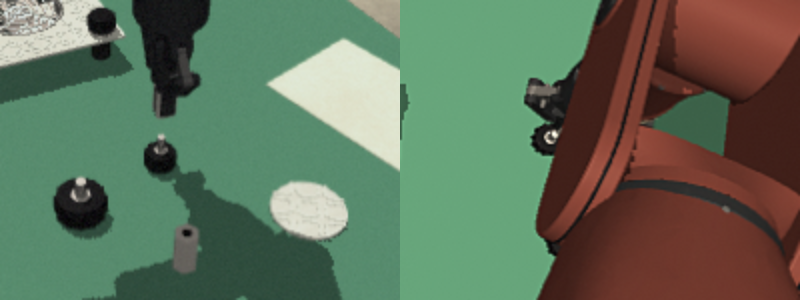

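```bash
python3 - <<'E'
from plant import *
import numpy as np, cv2
for n,u0,v0 in(("side",260,200),("top",300,140)):
    c=get_calibration(n);T=np.linalg.inv(c["world_from_camera"])
    p=cv2.projectPoints(np.array([[.5967,-.172,.073],[.5967,-.172,.042],[.5967,-.172,.15]]),cv2.Rodrigues(T[:3,:3])[0],T[:3,3],c["intrinsics"],c["dist_coeffs"])[0][:,0]
    print(n,(p-[u0,v0])*2+[400*(n=="top"),0])
E
```

```text
side [[162.29625598 114.71387535]
 [160.84260842 136.43286947]
 [166.11168137  57.25593681]]
top [[562.2702017  126.49329559]
 [554.36641155 132.52028197]
 [584.64362407 109.43919785]]
```

```bash
python3 - <<'E'
import cv2
a=cv2.imread("pics/s_both.png");cv2.imwrite("pics/z.png",cv2.resize(a[50:200,500:700],(800,600),interpolation=0))
E
```

```text
(no output)
```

View pics/z.png

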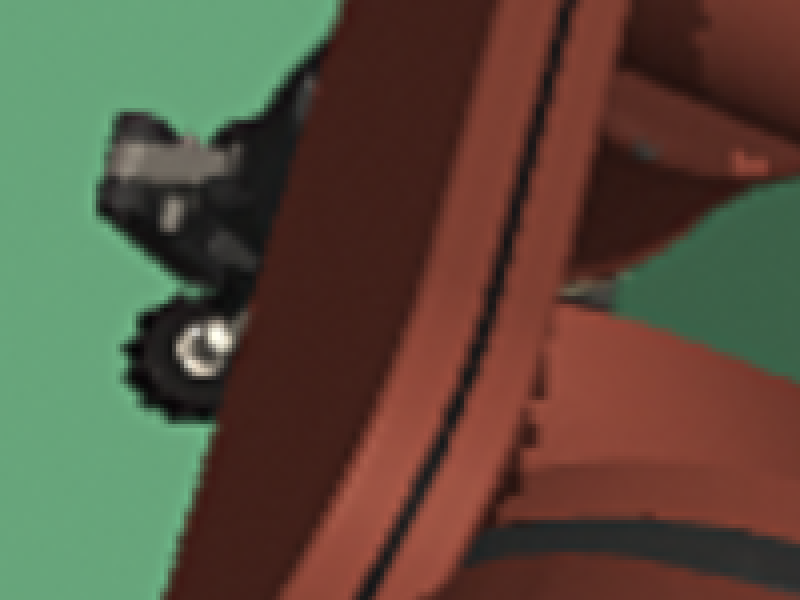

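The side view shows the fingertips at (163,113) against a projected (162,115), and the stud end at (160,136) against (161,136). The top view is mostly blocked by the arm. What it does show is consistent: the fingers converge toward (562,126), next to the stud. I'm handing it in.

```bash
python3 - <<'E'
from plant import *
job_done()
E
```

```text
the job is handed in; nothing more can be done
```

The arm pointed at the empty screw hole, then at the loose knob of matching size, and I handed the job in while it was still pointing at the knob. job_done gave no verdict.

- **Pointing at the hole:** with the fingers shut and pointing down, the tips stood at (0.473, 0.050, 0.0725), about 31 mm above the washer. They stayed there for at least 2.6 s.
- **Pointing at the knob:** I crossed over at z = 0.20, clear of the big knob and the standoff. The tips then stood at (0.597, −0.172, 0.073), about 31 mm above the stud end, for 3 s. The clock read 15.4 s at the last check.

**Checks**
- **Heights:** measured from two views, the hole and the stud end came out about 2 mm higher than the text gives. I used the text's heights, so the real gap could be about 29 mm.
- **Position:** the two cameras disagreed by 2–3 mm at the given heights, within what the calibration allows. The hole was within 1.5 mm of the corner predicted from the three fitted knobs.
- **Final view:** the side picture showed the tips and stud end within about 1 pixel of where they should be. The arm hid the fingertips from the top camera, so that view confirmed it only in part.
- **Contact:** the wrist force was under 1 N at both points, and the pictures showed nothing touched.

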